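# Roll the sample tube onto the reading line and start the scan

### The arm

A 6-joint arm with a two-finger parallel gripper is mounted at the origin on the work surface. World frame = base frame: x ahead of the robot, y to its left, z up, the work surface at z = 0. Lengths are in m, angles in rad, forces in N, time in s.
With the tool pointing down it reaches from about 0.25 to 0.725 m from the base axis. Payload 4 kg.
Tool frame: the origin (TCP) lies on the centre line of the jaws, within the pads' length; the fingertips stand 25 mm ahead of it and the grasp point (between the pads) lies 6 mm ahead of it; z points along the fingers, x is the direction in which the jaws open and shut, and the axes are right-handed (so a half turn about z gives the same grasp; the last joint's range is limited). The gripper opens to 85 mm and grips with 20 to 120 N. Pads are 22 mm wide; open, the fingers measure 114 mm over their backs; the gripper's body (76 mm by 85 mm) begins 54 mm behind the grasp point. The pads swing forward as they close: fully open they stand 13 mm farther back than shut.
Start: joints at [1.126, 0.241, 0.005, 1.335, 0, 1.571], TCP at [0.215, 0.451, 0.256] pointing down, gripper open.
Joint ranges: [-2.72, 2.72], [-1.05, 1.87], [-1.09, 1.28], [-1.99, 2.15], [-1.42, 1.44], [-3.14, 3.14]. Speed limits (rad/s): [2.79, 2.79, 3.14, 3.14, 3.14, 3.14].

### API

Orientations are given as a unit quaternion [x, y, z, w].
In Python, from workcell import bot, imaging, order gives the robot as it stands.
- The arm moves only by the tool carry_out, never from a script. Its argument "moves" is a list of rows, each a list of 5 numbers: the shift along the tool's x, y, z scaled (see below), then the turn about the tool's z scaled (see below), then the opening, from -1 (shut) to 1 (fully open). In form: [[tx, ty, tz, roll, hand], ...]. A call has 1 to 20 rows; each row is the pose to reach, as a shift and turn from the pose commanded when the call began, along the tool's axes at that moment; what a row does not reach only later rows make up. The controller multiplies each number of a shift by 0.1 m and each number of a turn by 90 degrees. A row lasts 1/10 s, in which the tool goes at most 50 mm and 8.59 degrees, less where a joint would pass 70% of its speed; a pose out of reach is approached as far as the arm can. A call with a number of a shift or a turn outside -1 to 1 is refused whole. A call with a gripper value outside its range is refused whole. The fingers move at their own pace and stop on an object; the grip force is fixed at half the most. Time passes only in rows, so rows that repeat a pose let the fingers close. It gives the time, the measured TCP pose, the force and the opening at its end, in the units of the state.
- bot.get_obs(): the state, without advancing time (a new reading comes with each control period).
- imaging.camera(name): name is "scene" or "top"; returns the picture (400x640x3 uint8, red, green, blue); there is no depth.
- imaging.camera_model(name): a dict with "fovy" (degrees; the focal length in pixels is half the picture's height over the tangent of half this angle, whatever the lens; pixels are square), "cx", "cy" (the principal point, pixels), "dist" ([k1, k2, p1, p2, k3] as OpenCV has them; the pictures are not rectified), "eye" and "rotation" of the camera in the world. Camera axes: x right, y up, looking along -z (the intrinsics and any distortion apply to the point x, -y, -z); pixel columns grow to the right and rows downward; lengths in m; the calibration is good to about 2 mm. A picture is of the moment at which its call begins. camera_model takes no time and is no camera call.
- order.job_done(): hands the job in, once; it reports no verdict.
The state is a dict: "clock": time; "joint_pos": joint angles; "joint_vel": joint speeds; "tau": joint torques, N m; "eef_pos": TCP position; "tool_rot": TCP orientation; "ft_force": force on the tool from outside, world axes, zero at the start; "ft_torque": the same for the moment, N m; "grip_width": finger opening in m.
Only numpy, scipy, OpenCV 4.12 (cv2) and the standard library are available. Lean on these libraries where they do the work, as an engineer would, in place of code of your own. Each camera call takes 0.05 s, during which the arm holds its last target.

### The job

Two capped sample tubes lie on the black pad of the code reader. With a fingertip on top of the blue-capped tube, push it sideways so that it rolls over the pad until it lies centred along the red line, without picking it up; then press the green button on top of the reader all the way down and let it come back up. Leave the orange-capped tube, the glass beaker and the amber jar where they are, and finish with the blue tube still lying on the line.

Things in the scene. Friction and masses are not known exactly. Their poses are not given: they have to be found in the camera images.
- blue_tube: Tube to roll: rigid white cylinder, 30 mm diameter, 100 mm long, 60 g, lying 62-85 mm to either side of the red line, nearly parallel to it. Blue cap (same diameter) at one end. Origin mid-length on its axis, 21 mm above the table; x along the axis to the cap; z up at first, turns as it rolls. Stops by itself within a few mm. A fingertip on its top that does not slip moves its centre half the tip's travel.
- orange_tube: Bystander, leave it alone: the same tube with an orange cap (diameter 30 mm, length 100 mm), lying on the pad on the other side of the red line, 62 to 85 mm from it. Origin at its middle, on its axis.
- station: Fixed reader station: black rubber pad 165 (x) by 290 (y) mm, 6 mm thick, with a 10 mm high metal lip along each y end, and on its +x side a grey housing (x 87 to 158 mm, 120 mm wide, top 55 mm above the table) with a dark window facing the pad. Origin at the centre of the pad's underside, on the table; x along the red line to the housing, y across it (rolling direction), z up.
- line (a point): Middle of the red line (5 mm wide, running the whole length of the pad along its x), on the pad's upper face, 6 mm above the table; its x runs along the line towards the reader, y across it, z up.
- scan_button_top (a point): Centre of the upper face of the green round push button (diameter 28 mm) on the reader housing's top, 77 mm above the table; it moves down with the button.
- scan_button (a joint): Travel of the green button: 0 up, 0.006 m fully down, which takes about 5 N; pressed straight down, it springs back when let go.
- beaker: Bystander: empty glass beaker standing on the table beside the pad, diameter 60 mm, 70 mm high. Origin at the centre of its underside.
- jar: Bystander: amber glass jar with a black cap standing on the table on the other side of the pad, diameter 56 mm, 75 mm high. Origin at the centre of its underside.
Mind the look-alikes: they are no part of the job. What is shaped like the blue_tube but yellow is not meant.

How it is judged:
On the way, in this order (a step that is already met when the one before it is completed fails the run):
1. the blue tube has rolled (not slid) through about half a turn (angle between blue_tube's own z axis and vertical above 2.4 rad and z of blue_tube in the frame of line below 0.025 m).
2. the blue tube lies on the red line, at rest (y of blue_tube in the frame of line between -0.006 and 0.006 m and x of blue_tube in the frame of line between -0.03 and 0.03 m and angle between the x axis of blue_tube and the x axis of line, either way round below 0.14 rad and z of blue_tube in the frame of line between 0.01 and 0.02 m and linear speed of blue_tube below 0.01 m/s), for 0.2 s.
3. the green button is pressed down with the tube on the line (all of step 2 and value of joint scan_button above 0.0045 m), for 0.05 s.
At the end, for the whole second after the job is handed in: The blue tube lies on the pad with its middle within 6 mm of the red line sideways and 30 mm of its middle lengthwise, parallel to it within 8 degrees, at rest; the button is up again; the orange tube is within 12 mm, the beaker and the jar within 20 mm of where they were (all of step 2 and value of joint scan_button below 0.002 m and distance of orange_tube from where it was at the start of the episode below 0.012 m and distance of each of beaker, jar from where it was at the start of the episode below 0.02 m); the robot touches nothing.
It fails at once if the blue tube is lifted off the pad (more than 10 mm) (z of blue_tube in the frame of line above 0.025 m).
It fails at once if the blue tube is pinched or shoved from low down: touched while the point between the finger pads is less than 32 mm above the pad (fingertips below the tube's middle) (contact force between the fingers and blue_tube above 0.3 N and z of the grasp point in the frame of line below 0.032 m).
It fails at once if the orange tube is moved more than 12 mm (distance of orange_tube from where it was at the start of the episode above 0.012 m).
It fails at once if the beaker is moved more than 20 mm (distance of beaker from where it was at the start of the episode above 0.02 m).
It fails at once if the jar is moved more than 20 mm (distance of jar from where it was at the start of the episode above 0.02 m).
It also fails if it takes over 54 s, if anything falls off the work surface, if the arm or the gripper's body presses on something with over 40 N, if the wrist force passes 120 N, or if a joint passes its speed limit or range.

## Working session

There is one attempt and no reset: what is moved stays moved. The work goes in short steps, Python scripts to look and compute and a tool call to move; the robot and the scene stay as the last step left them, time stands still between calls to the robot, and variables do not carry over. Pictures are saved under pics/ and viewed, and the job is handed in when it is done.

Besides the shell and the picture viewer there is one more tool, called after "Call:" by a JSON object that holds its "name" and its "arguments", one argument or row to a line. carry_out: Moves the arm, as the interface text tells. Its arguments: {"type":"object","properties":{"moves":{"type":"array","items":{"type":"array","items":{"type":"number","minimum":-1,"maximum":1}}}},"required":["moves"]}

```bash
ls; mkdir -p pics; python3 - <<'E'
from workcell import bot, imaging
import cv2
print(bot.get_obs())
for n in ["scene","top"]:
    im=imaging.camera(n); cv2.imwrite(f"pics/{n}0.png",im[:,:,::-1]); print(imaging.camera_model(n))
E
```

```text
pics
{'clock': 0.0, 'joint_pos': array([ 1.12598757e+00,  2.41432791e-01,  3.72795887e-03,  1.33521786e+00,
       -1.80954378e-05,  1.57083583e+00]), 'joint_vel': array([ 0.00138964, -0.00115102,  0.00043931, -0.00132106,  0.00038724,
       -0.0006785 ]), 'tau': array([-1.09881021e-03, -3.72318041e+01,  2.52408063e+01,  1.70151133e-02,
       -3.31080435e-05,  1.24179996e-05]), 'eef_pos': array([0.2148955 , 0.45081633, 0.25540445]), 'tool_rot': array([ 8.45671119e-01,  5.33703314e-01, -8.94251743e-04,  5.75111067e-04]), 'ft_force': array([-0.84161161, -0.94350077,  0.09671679]), 'ft_torque': array([ 0.04938403, -0.018476  , -0.00900958]), 'grip_width': 0.08534046578761033}
{'fovy': 49.769108559963335, 'cx': 320.20997345351697, 'cy': 198.8614723443059, 'dist': array([-0.09034693,  0.        ,  0.        ,  0.        ,  0.        ]), 'eye': array([ 1.11393919, -0.32232788,  0.79148735]), 'rotation': array([0.32544293, 0.17183266, 0.43675402, 0.82085709])}
{'fovy': 53.45830010813437, 'cx': 319.3640553337757, 'cy': 197.1107630891159, 'dist': array([0.0049657, 0.       , 0.       , 0.       , 0.       ]), 'eye': array([0.47238547, 0.03132878, 0.87436614]), 'rotation': array([ 0.04689578, -0.04528353, -0.70492534,  0.7062793 ])}
```

View pics/scene0.png

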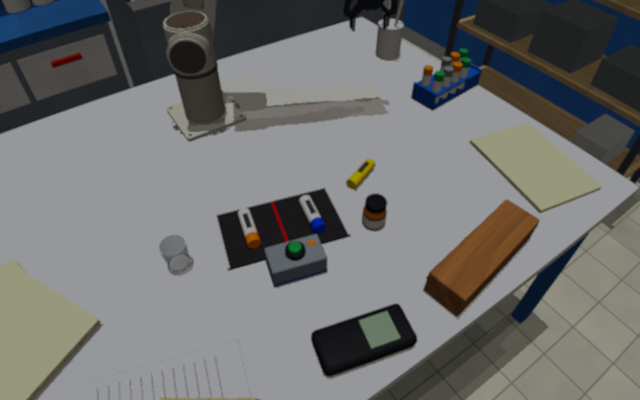

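View pics/top0.png

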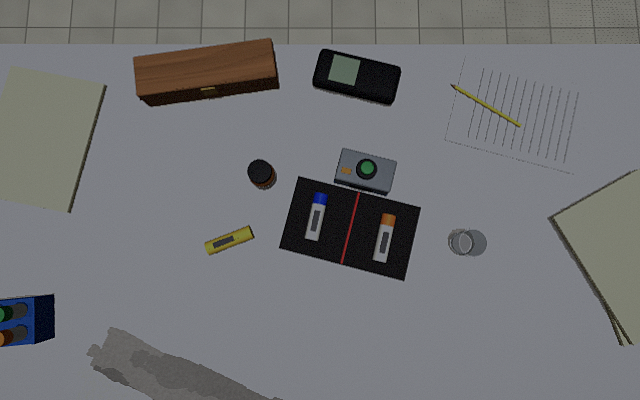

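The top view shows the pad at about (350,228). The blue tube is at (316,217), left of the red line (350,228), and the orange tube is at (385,238). The button is at (367,169), the jar at (261,174) and the beaker at (462,242). Next I'll take precise measurements.

```bash
cat > h.py <<'E'
import numpy as np, cv2
from scipy.spatial.transform import Rotation as R
from workcell import bot, imaging
def K(m):
    f=200/np.tan(np.radians(m['fovy'])/2)
    return np.array([[f,0,m['cx']],[0,f,m['cy']],[0,0,1]])
def p2w(n,uv,z):
    m=imaging.camera_model(n)
    q=cv2.undistortPoints(np.array(uv,float).reshape(-1,1,2),K(m),np.array(m['dist'])).reshape(-1,2)
    d=R.from_quat(m['rotation']).apply(np.c_[q[:,0],-q[:,1],-np.ones(len(q))])
    e=np.array(m['eye']); return e+d*((z-e[2])/d[:,2])[:,None]
def w2p(n,P):
    m=imaging.camera_model(n)
    c=R.from_quat(m['rotation']).inv().apply(np.atleast_2d(P)-m['eye'])
    c=c*[1,-1,-1]
    return cv2.projectPoints(c,np.zeros(3),np.zeros(3),K(m),np.array(m['dist']))[0].reshape(-1,2)
E
python3 - <<'E'
from h import *
im=cv2.imread('pics/top0.png')
c=im[140:290,270:430]
cv2.imwrite('pics/topzoom0.png',cv2.resize(c,None,fx=4.9,fy=3.9*4.9/3.9*0.8,interpolation=cv2.INTER_CUBIC) if 0 else cv2.resize(c,None,fx=4,fy=4,interpolation=cv2.INTER_CUBIC))
hsv=cv2.cvtColor(im,cv2.COLOR_BGR2HSV)
def cen(mask,roi=(140,290,270,430)):
    m=np.zeros_like(mask);a,b,c,d=roi;m[a:b,c:d]=mask[a:b,c:d]
    y,x=np.nonzero(m);return x,y
S=hsv[...,1]>120
for n,lo,hi in [('red',0,6),('orange',7,22),('green',45,85),('blue',105,130)]:
    x,y=cen((S&(hsv[...,0]>=lo)&(hsv[...,0]<=hi)&(hsv[...,2]>60)).astype(np.uint8))
    print(n,len(x),x.mean(),y.mean(),x.min(),x.max(),y.min(),y.max())
    if n=='red':
        p=np.polyfit(y,x,1);
        W=p2w('top',[[np.polyval(p,y.min()),y.min()],[np.polyval(p,y.max()),y.max()]],.006);print(W)
# pad corners
print(p2w('top',[[299,178],[420,207],[405,279],[280,248]],.006))
print('button',p2w('top',[[367,169]],.077))
# tubes as min area rect of white+cap
E
```

```text
red 127 349.3937007874016 228.61417322834646 341 359 192 263
[[ 0.5978491  -0.05296778  0.006     ]
 [ 0.44300869 -0.01321076  0.006     ]]
orange 207 376.66183574879227 207.29468599033817 270 395 167 226
green 135 366.7851851851852 167.17037037037036 361 373 161 173
blue 153 320.1045751633987 197.95424836601308 313 327 192 205
[[ 0.62901042  0.07871546  0.006     ]
 [ 0.56480091 -0.18762488  0.006     ]
 [ 0.40946154 -0.15064398  0.006     ]
 [ 0.4748389   0.11858006  0.006     ]]
button [[ 0.63509738 -0.06395004  0.077     ]]
```

View pics/topzoom0.png

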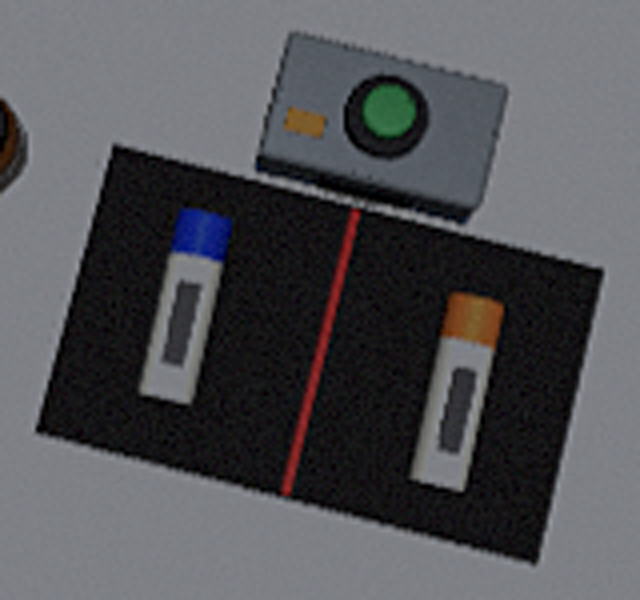

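```bash
cat > meas.py <<'E'
from h import *
from scipy.optimize import minimize
def cyl(x,y,a,zc=.021,r=.015,L=.1):
    t=np.linspace(0,2*np.pi,40); d=np.array([np.cos(a),np.sin(a),0]); n=np.array([-np.sin(a),np.cos(a),0])
    ring=r*(np.cos(t)[:,None]*n+np.sin(t)[:,None]*[0,0,1])
    c=np.array([x,y,zc]); return np.vstack([c+d*L/2+ring,c-d*L/2+ring])
def soft(n,p,box,s=8):
    a,b,c,d=box
    q=(w2p(n,cyl(*p))-[c,a]+.5)*s-.5
    M=np.zeros(((b-a)*s,(d-c)*s),np.uint8)
    cv2.fillConvexPoly(M,cv2.convexHull(np.round(q*16).astype(np.int32)),255,shift=4)
    return cv2.resize(M,(d-c,b-a),interpolation=cv2.INTER_AREA)/255.
def fit(n,im,p0):
    q=w2p(n,cyl(*p0)); c,a=np.floor(q.min(0)-10).astype(int); d,b=np.ceil(q.max(0)+10).astype(int)
    I=im[a:b,c:d].astype(float).max(2)
    # object brightness: normalise: pad ~25 -> 0, tube >90 -> 1
    T=np.clip((I-40)/(110-40),0,1)
    hull=soft(n,p0,(a,b,c,d))
    k=cv2.dilate((hull>.5).astype(np.uint8),np.ones((13,13)))
    # fill the dark label
    T=cv2.morphologyEx(T,cv2.MORPH_CLOSE,np.ones((9,9)))
    f=lambda p: (k*(soft(n,p,(a,b,c,d))-T)**2).sum()
    r=minimize(f,p0,method='Nelder-Mead',options=dict(initial_simplex=np.array(p0)+np.array([[0,0,0],[.006,0,0],[0,.006,0],[0,0,.08]])))
    return r.x,r.fun
def line(n,im,roi):
    a,b,c,d=roi; s=im[a:b,c:d].astype(float); w=np.clip(s[...,2]-np.maximum(s[...,0],s[...,1])-25,0,None)
    lab=cv2.connectedComponentsWithStats((w>15).astype(np.uint8),connectivity=8)
    i=1+np.argmax(lab[2][1:,4]); y,x=np.nonzero(lab[1]==i); 
    P=p2w(n,np.c_[x+c,y+a],.006)[:,:2]; ww=w[y,x]
    m=(P*ww[:,None]).sum(0)/ww.sum(); u=np.linalg.svd((P-m)*ww[:,None]**.5)[2][0]; u*=np.sign(u[0])
    pr=(P-m)@u
    return m,u,np.array([pr.min(),pr.max()])
def rel(p,m,u):
    v=np.array([-u[1],u[0]]); e=np.array(p[:2])-m
    return e@u,e@v,np.degrees(p[2]-np.arctan2(u[1],u[0]))
E
python3 - <<'E'
from meas import *
top=cv2.imread('pics/top0.png'); sc=cv2.imread('pics/scene0.png')
for n,im,roi in [('top',top,(185,270,335,365)),('scene',sc,(195,245,262,295))]:
    m,u,e=line(n,im,roi); print(n,m,np.degrees(np.arctan2(u[1],u[0])),e)
    for nm,z in [('blue',[0.54,.035,-.25]),('orange',[.49,-.11,-.25])]:
        if n=='top':
            pass
        p,f=fit(n,im,z); print(nm,p,f,rel(p,m,u))
print('button',p2w('scene',[[295,248]],.077),p2w('top',[[366.8,167.2]],.077))
E
```

```text
top [ 0.52070012 -0.03337959] -14.478128874334468 [-0.08072558  0.07987528]
blue [ 0.54286426  0.04068017 -0.21745429] 16.098476017858122 (np.float64(0.002944570597273929), np.float64(0.07724913063056844), np.float64(2.0189157334274035))
orange [ 0.49736689 -0.10463857 -0.2363734 ] 17.25047250272658 (np.float64(-0.004776748932768466), np.float64(-0.07482956956940998), np.float64(0.9349309208125658))
scene [ 0.51030874 -0.03068739] -14.460375061658059 [-0.06745462  0.06259749]
blue [ 0.52391096  0.04623061 -0.23396709] 186.84654920791849 (np.float64(-0.006035911475711653), np.float64(0.07787789295169174), np.float64(1.0550479848079393))
orange [ 0.47758289 -0.09910659 -0.24896039] 175.16420230837434 (np.float64(-0.014604130709807882), np.float64(-0.07442370526950683), np.float64(0.19599523203470673))
button [[ 0.6448514  -0.06636323  0.077     ]] [[ 0.63884287 -0.06359172  0.077     ]]
```

```bash
cat > go.py <<'E'
from h import *
import sys
# station frame
M=np.array([0.5207,-0.0334]); A=np.radians(-14.47); U=np.array([np.cos(A),np.sin(A)]); V=np.array([-U[1],U[0]])
def st(sx,sy): return M+sx*U+sy*V
def show(tgt,z):
    o=bot.get_obs(); Rm=R.from_quat(o['tool_rot']); d=np.r_[tgt,z]-o['eef_pos']
    x=Rm.as_matrix()[:,0]; yaw=np.degrees(np.arctan2(x[1],x[0]))
    e=o['eef_pos'][:2]-M
    print('pos',o['eef_pos'].round(4),'st',(e@U).round(4),(e@V).round(4),'shift/0.1',(Rm.inv().apply(d)/.1).round(3),'yaw',yaw.round(2),'want',75.53,'F',o['ft_force'].round(2),'w',o['grip_width'].round(4),'t',o['clock'])
if __name__=='__main__':
    sx,sy,z=map(float,sys.argv[1:]); show(st(sx,sy),z)
E
python3 go.py 0.003 0.087 0.09
```

```text
Traceback (most recent call last):
  File "go.py", line 12, in <module>
    sx,sy,z=map(float,sys.argv[1:]); show(st(sx,sy),z)
                                     ~~~~^^^^^^^^^^^^^
  File "go.py", line 10, in show
    print('pos',o['eef_pos'].round(4),'st',(e@U).round(4),(e@V).round(4),'shift/0.1',(Rm.inv().apply(d)/.1).round(3),'yaw',yaw.round(2),'want',75.53,'F',o['ft_force'].round(2),'w',o['grip_width'].round(4),'t',o['clock'])
                                                                                                                                                                                    ^^^^^^^^^^^^^^^^^^^^^
AttributeError: 'float' object has no attribute 'round'
```

```bash
sed -i "s/o\['grip_width'\].round(4)/round(o['grip_width'],4)/" go.py; python3 go.py 0.003 0.087 0.09
```

```text
pos [0.2149 0.4509 0.2555] st -0.4171 0.3925 shift/0.1 [-2.193  4.707  1.659] yaw 64.52 want 75.53 F [-1.12  0.74 -0.22] w 0.0859 t 0.1
```

Call:
{"name": "carry_out", "arguments": {
  "moves": [
    [-0.5,1,0.1,0,-1],
    [-0.5,1,0.1,0,-1],
    [-0.5,1,0.1,0,-1]
  ]
}}

```text
clock: 0.4
eef_pos: [0.285, 0.3597, 0.2454]
tool_rot: [0.847, 0.532, -0.001, 0.001]
ft_force: [-0.0, 0.8, 0.3]
grip_width: 0.0436
```

Call:
{"name": "carry_out", "arguments": {
  "moves": [
    [-0.5,1,0.3,0,-1],
    [-0.5,1,0.3,0,-1],
    [-0.5,1,0.3,0,-1]
  ]
}}

```text
clock: 0.7
eef_pos: [0.3535, 0.272, 0.2149]
tool_rot: [0.847, 0.532, -0.001, 0.001]
ft_force: [-0.2, 0.7, 0.6]
grip_width: -0.0
```

Call:
{"name": "carry_out", "arguments": {
  "moves": [
    [-0.5,1,0.3,0,-1],
    [-0.5,1,0.3,0,-1],
    [-0.5,1,0.3,0,-1]
  ]
}}

```text
clock: 1.0
eef_pos: [0.4226, 0.184, 0.1849]
tool_rot: [0.847, 0.532, -0.001, 0.0]
ft_force: [-0.8, 0.7, 0.3]
grip_width: 0.0003
```

Call:
{"name": "carry_out", "arguments": {
  "moves": [
    [-0.5,1,0.3,0,-1],
    [-0.5,1,0.3,0,-1],
    [-0.5,1,0.3,0,-1]
  ]
}}

```text
clock: 1.3
eef_pos: [0.4916, 0.0959, 0.1548]
tool_rot: [0.847, 0.532, -0.001, 0.0]
ft_force: [-0.6, 0.4, -0.8]
grip_width: -0.0001
```

```bash
python3 go.py 0.003 0.087 0.09
```

```text
pos [0.4916 0.0959 0.1548] st -0.0604 0.1179 shift/0.1 [-0.179  0.683  0.648] yaw 64.28 want 75.53 F [-0.57  0.43 -0.78] w -0.0001 t 1.3
```

Call:
{"name": "carry_out", "arguments": {
  "moves": [
    [-0.18,0.68,0.6,-0.125,-1],
    [-0.18,0.68,0.6,-0.125,-1],
    [-0.18,0.68,0.65,-0.125,-1],
    [-0.18,0.68,0.65,-0.125,-1]
  ]
}}

```text
clock: 1.7
eef_pos: [0.5424, 0.0533, 0.0895]
tool_rot: [0.79, 0.614, -0.002, -0.002]
ft_force: [0.1, 0.5, 1.2]
grip_width: 0.0
```

```bash
python3 go.py 0.003 0.087 0.062; python3 - <<'E'
from h import *
im=imaging.camera('scene')[:,:,::-1]; cv2.imwrite('pics/s1.png',cv2.resize(im[120:300,180:420],None,fx=3,fy=3,interpolation=cv2.INTER_CUBIC))
E
```

```text
pos [0.5424 0.0533 0.0895] st -0.0006 0.0893 shift/0.1 [-0.023  0.037  0.274] yaw 75.7 want 75.53 F [0.14 0.48 1.23] w 0.0 t 1.7
```

View pics/s1.png

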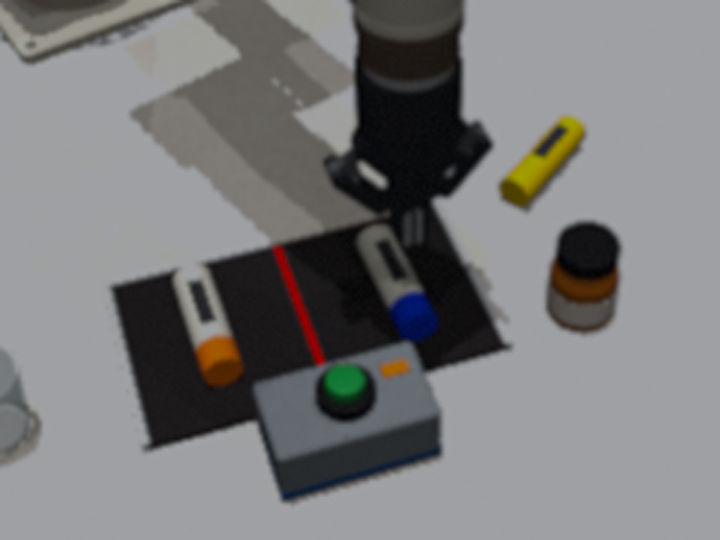

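Call:
{"name": "carry_out", "arguments": {
  "moves": [
    [-0.03,0.04,0.1,0,-1],
    [-0.03,0.04,0.2,0,-1],
    [-0.03,0.04,0.27,0,-1],
    [-0.03,0.04,0.27,0,-1]
  ]
}}

```text
clock: 2.15
eef_pos: [0.5457, 0.0496, 0.0632]
tool_rot: [0.789, 0.614, -0.001, -0.001]
ft_force: [-0.7, 0.5, 0.3]
grip_width: 0.0002
```

Call:
{"name": "carry_out", "arguments": {
  "moves": [
    [0,0,0.02,0,-1],
    [0,0,0.02,0,-1]
  ]
}}

```text
clock: 2.35
eef_pos: [0.5469, 0.0494, 0.0623]
tool_rot: [0.789, 0.614, 0.0, 0.0]
ft_force: [0.5, 0.0, 0.2]
grip_width: 0.0001
```

Call:
{"name": "carry_out", "arguments": {
  "moves": [
    [0,0,0.01,0,-1],
    [0,0,0.01,0,-1]
  ]
}}

```text
clock: 2.55
eef_pos: [0.5471, 0.0493, 0.0615]
tool_rot: [0.789, 0.614, 0.0, 0.0]
ft_force: [-0.4, -0.1, -0.2]
grip_width: 0.0002
```

Call:
{"name": "carry_out", "arguments": {
  "moves": [
    [0,0,0.01,0,-1],
    [0,0,0.01,0,-1]
  ]
}}

```text
clock: 2.75
eef_pos: [0.5472, 0.0494, 0.0606]
tool_rot: [0.789, 0.614, 0.0, 0.0]
ft_force: [-0.4, 0.3, 0.5]
grip_width: -0.0002
```

Call:
{"name": "carry_out", "arguments": {
  "moves": [
    [0,0,0.01,0,-1],
    [0,0,0.01,0,-1]
  ]
}}

```text
clock: 2.95
eef_pos: [0.5474, 0.0497, 0.0603]
tool_rot: [0.789, 0.614, 0.001, -0.0]
ft_force: [-1.0, 1.7, 6.2]
grip_width: 0.0003
```

Call:
{"name": "carry_out", "arguments": {
  "moves": [
    [-0.03,0,0.003,0,-1],
    [-0.06,0,0.003,0,-1],
    [-0.1,0,0.003,0,-1],
    [-0.14,0,0.003,0,-1],
    [-0.18,0,0.003,0,-1],
    [-0.2,0,0.003,0,-1],
    [-0.2,0,0.003,0,-1]
  ]
}}

```text
clock: 3.65
eef_pos: [0.5429, 0.0298, 0.0609]
tool_rot: [0.789, 0.614, 0.001, 0.001]
ft_force: [-2.6, 0.0, 9.6]
grip_width: -0.0001
```

```bash
cat > look.py <<'E'
from go import *; from meas import *
import sys
tag=sys.argv[1]; p0=[*st(.003,float(sys.argv[2])),-.22]
im=imaging.camera('top')[:,:,::-1]; cv2.imwrite(f'pics/t{tag}.png',cv2.resize(im[140:290,270:430],None,fx=4,fy=4,interpolation=cv2.INTER_CUBIC))
im2=imaging.camera('scene')[:,:,::-1]; cv2.imwrite(f'pics/s{tag}.png',cv2.resize(im2[120:300,180:420],None,fx=3,fy=3,interpolation=cv2.INTER_CUBIC))
p,f=fit('top',im,p0); print('tube',p,f,rel(p,M,U)); show(st(0,0),.1)
E
python3 look.py 2 0.067
```

```text
tube [ 0.52781477  0.02448939 -0.11585973] 939.4043644124317 (np.float64(-0.007575921362088794), np.float64(0.05783084989733208), np.float64(7.831726708503616))
pos [0.5429 0.0299 0.0609] st 0.0057 0.0669 shift/0.1 [-0.668 -0.059 -0.392] yaw 75.75 want 75.53 F [-2.21  0.92 10.9 ] w 0.0001 t 3.75
```

View pics/s2.png

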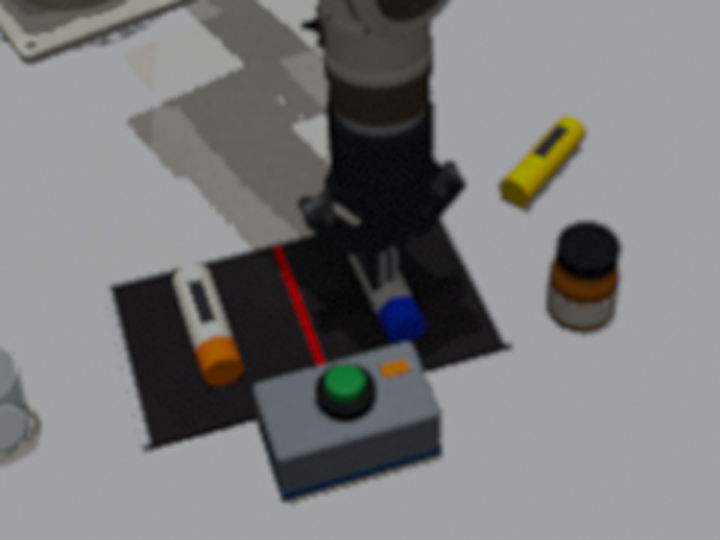

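View pics/t2.png

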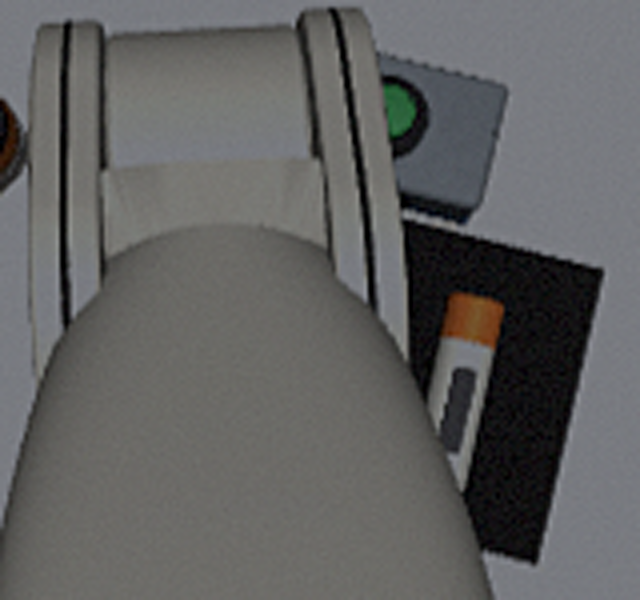

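The scene view shows the cap moved from (415,315) to (402,318) in zoom pixels and the tip still on top. It rolls, so I'll carry on with the stroke.

Call:
{"name": "carry_out", "arguments": {
  "moves": [
    [-0.04,0.003,0.0,0,-1],
    [-0.08,0.006,0.0,0,-1],
    [-0.12,0.009,0,0,-1],
    [-0.16,0.012,0.0,0,-1],
    [-0.18,0.015,0,0,-1],
    [-0.18,0.015,0,0,-1]
  ]
}}

```text
clock: 4.35
eef_pos: [0.539, 0.0117, 0.0604]
tool_rot: [0.789, 0.614, 0.0, 0.0]
ft_force: [-3.0, -0.4, 9.7]
grip_width: -0.0002
```

Call:
{"name": "carry_out", "arguments": {
  "moves": [
    [0,0,-0.15,0,-1],
    [0,0,-0.15,0,-1],
    [0,0,-0.15,0,-1]
  ]
}}

```text
clock: 4.65
eef_pos: [0.5393, 0.0121, 0.074]
tool_rot: [0.789, 0.614, 0.0, 0.0]
ft_force: [-0.1, -0.5, 0.2]
grip_width: 0.0003
```

```bash
cat > look2.py <<'E'
# blue cap tracking in the scene view: outer-end centroid vs model
from go import *; from meas import *
import sys
tag=sys.argv[1]
if tag=='ref': im=cv2.imread('pics/scene0.png')
else:
    im=imaging.camera('scene')[:,:,::-1]; cv2.imwrite(f'pics/s{tag}.png',cv2.resize(im[120:300,180:420],None,fx=3,fy=3,interpolation=cv2.INTER_CUBIC))
h=cv2.cvtColor(np.ascontiguousarray(im),cv2.COLOR_BGR2HSV)
m=(h[...,1]>130)&(h[...,0]>105)&(h[...,0]<130)&(h[...,2]>50); m[:180]=0;m[270:]=0;m[:,:260]=0;m[:,350:]=0
y,x=np.nonzero(m); c=[x.mean(),y.mean()]
W=p2w('scene',[c],.021)[0,:2]; e=W-M
print('cap px',np.round(c,2),len(x),'st',(e@U).round(4),(e@V).round(4))
show(st(0,0),.1)
E
python3 look2.py ref; python3 look2.py 3
```

```text
cap px [317.66 224.87] 187 st 0.0417 0.0787
pos [0.5393 0.0121 0.074 ] st 0.0067 0.0487 shift/0.1 [-0.487 -0.068 -0.26 ] yaw 75.76 want 75.53 F [-0.12 -0.53  0.24] w 0.0003 t 4.65
cap px [309.73 226.92] 181 st 0.0414 0.0594
pos [0.5389 0.0121 0.0736] st 0.0062 0.0486 shift/0.1 [-0.486 -0.065 -0.264] yaw 75.77 want 75.53 F [-0.6   0.17 -0.39] w 0.0002 t 4.7
```

View pics/s3.png

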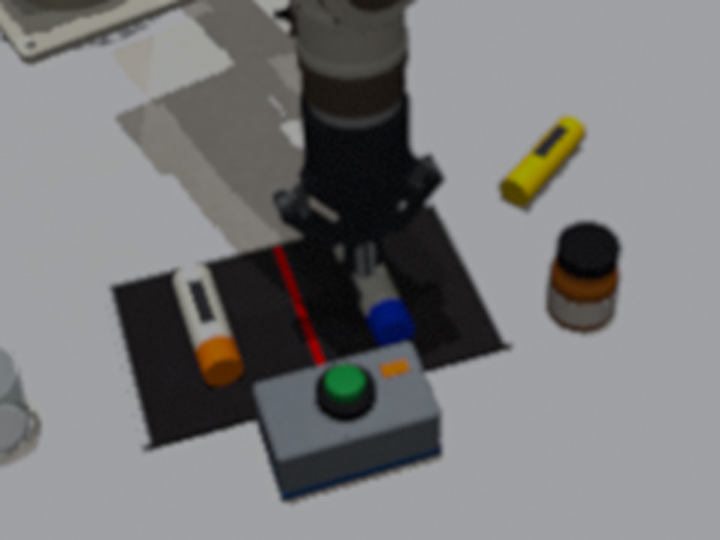

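Cap centre moved 19.3 mm towards the line for 38 mm of tip travel, so the tube rolled cleanly. Next stroke.

Call:
{"name": "carry_out", "arguments": {
  "moves": [
    [0.19,-0.04,0,0,-1],
    [0.19,-0.04,0.05,0,-1],
    [0.19,-0.04,0.1,0,-1],
    [0.19,-0.04,0.13,0,-1],
    [0.19,-0.04,0.15,0,-1],
    [0.19,-0.04,0.15,0,-1]
  ]
}}

```text
clock: 5.3
eef_pos: [0.5394, 0.032, 0.0601]
tool_rot: [0.789, 0.614, 0.001, -0.001]
ft_force: [-4.4, 2.4, 10.9]
grip_width: 0.0
```

```bash
python3 look2.py 4
```

```text
cap px [309.97 227.06] 174 st 0.042 0.0598
pos [0.5394 0.032  0.0601] st 0.0018 0.068 shift/0.1 [-0.679 -0.021 -0.401] yaw 75.77 want 75.53 F [-5.04  2.93 10.61] w -0.0 t 5.35
```

Call:
{"name": "carry_out", "arguments": {
  "moves": [
    [-0.03,0,0,0,-1],
    [-0.07,0,0,0,-1],
    [-0.11,0,0,0,-1],
    [-0.15,0,0,0,-1],
    [-0.19,0,0,0,-1],
    [-0.23,0,0,0,-1],
    [-0.27,0,0,0,-1],
    [-0.31,0,0,0,-1],
    [-0.35,0,0,0,-1],
    [-0.38,0,0,0,-1],
    [-0.39,0,0,0,-1],
    [-0.39,0,0,0,-1],
    [-0.39,0,-0.15,0,-1],
    [-0.39,0,-0.15,0,-1],
    [-0.39,0,-0.15,0,-1]
  ]
}}

```text
clock: 6.85
eef_pos: [0.5303, -0.0067, 0.0738]
tool_rot: [0.789, 0.614, 0.0, 0.0]
ft_force: [-0.5, -0.9, -0.2]
grip_width: 0.0
```

```bash
python3 look2.py 5
```

```text
cap px [301.57 229.35] 178 st 0.042 0.0394
pos [ 0.5299 -0.0066  0.0734] st 0.0022 0.0282 shift/0.1 [-0.282 -0.023 -0.266] yaw 75.74 want 75.53 F [-1.04  0.68  0.54] w -0.0001 t 6.9
```

View pics/s5.png

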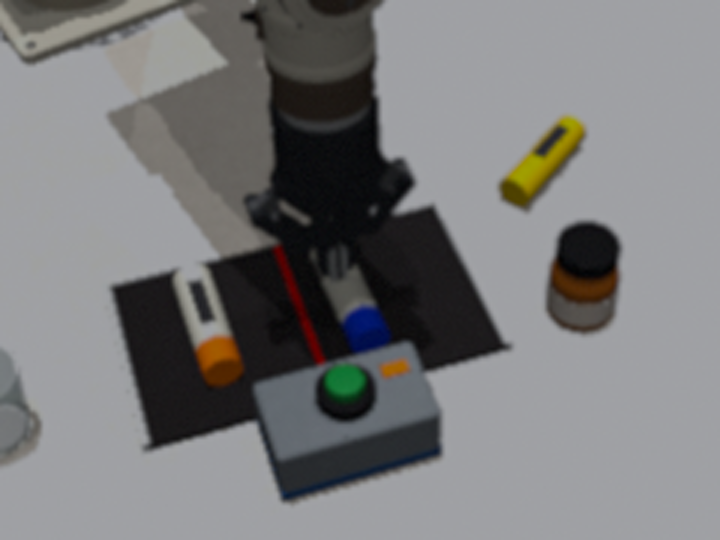

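The cap centre (365,328 zoom) is now 39 mm from the line in cap terms, another 20 mm of roll. Repeating the stroke.

Call:
{"name": "carry_out", "arguments": {
  "moves": [
    [0.19,-0.02,0,0,-1],
    [0.19,-0.02,0.05,0,-1],
    [0.19,-0.02,0.1,0,-1],
    [0.19,-0.02,0.13,0,-1],
    [0.19,-0.02,0.15,0,-1],
    [0.19,-0.02,0.15,0,-1]
  ]
}}

```text
clock: 7.5
eef_pos: [0.5325, 0.0131, 0.0601]
tool_rot: [0.789, 0.614, 0.0, -0.001]
ft_force: [-3.6, 3.4, 12.4]
grip_width: -0.0001
```

Call:
{"name": "carry_out", "arguments": {
  "moves": [
    [-0.03,0,0,0,-1],
    [-0.07,0,0,0,-1],
    [-0.11,0,0,0,-1],
    [-0.15,0,0,0,-1],
    [-0.19,0,0,0,-1],
    [-0.23,0,0,0,-1],
    [-0.27,0,0,0,-1],
    [-0.31,0,0,0,-1],
    [-0.35,0,0,0,-1],
    [-0.38,0,0,0,-1],
    [-0.39,0,0,0,-1],
    [-0.39,0,0,0,-1],
    [-0.39,0,-0.15,0,-1],
    [-0.39,0,-0.15,0,-1],
    [-0.39,0,-0.15,0,-1]
  ]
}}

```text
clock: 9.0
eef_pos: [0.5234, -0.0256, 0.0737]
tool_rot: [0.789, 0.614, 0.0, 0.0]
ft_force: [0.5, 0.2, -0.0]
grip_width: 0.0
```

```bash
python3 look2.py 6
```

```text
cap px [293.38 231.75] 176 st 0.0425 0.0196
pos [ 0.523  -0.0255  0.0734] st 0.0003 0.0083 shift/0.1 [-0.083 -0.003 -0.266] yaw 75.75 want 75.53 F [-0.44 -0.31 -0.56] w -0.0001 t 9.05
```

View pics/s6.png

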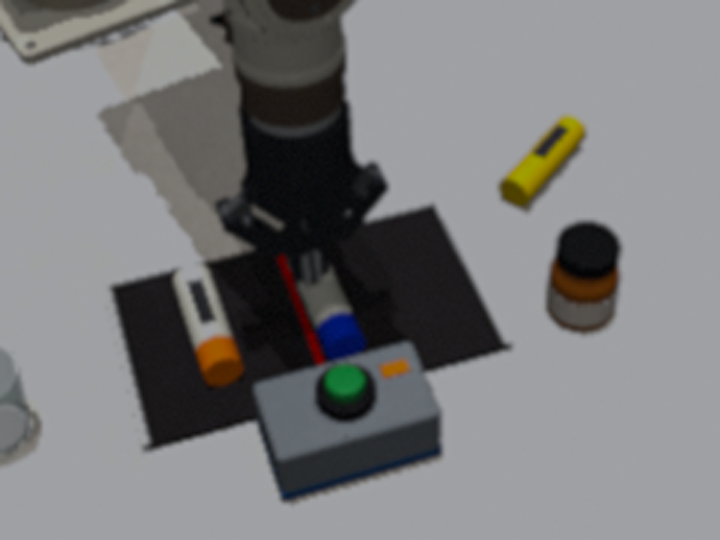

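Call:
{"name": "carry_out", "arguments": {
  "moves": [
    [0.19,-0.01,0,0,-1],
    [0.19,-0.01,0.05,0,-1],
    [0.19,-0.01,0.1,0,-1],
    [0.19,-0.01,0.13,0,-1],
    [0.19,-0.01,0.15,0,-1],
    [0.19,-0.01,0.15,0,-1]
  ]
}}

```text
clock: 9.65
eef_pos: [0.5266, -0.0061, 0.0601]
tool_rot: [0.789, 0.614, 0.0, -0.001]
ft_force: [-5.1, 2.9, 11.6]
grip_width: 0.0001
```

Call:
{"name": "carry_out", "arguments": {
  "moves": [
    [-0.03,0,0,0,-1],
    [-0.07,0,0,0,-1],
    [-0.11,0,0,0,-1],
    [-0.15,0,0,0,-1],
    [-0.19,0,0,0,-1],
    [-0.23,0,0,0,-1],
    [-0.27,0,0,0,-1],
    [-0.31,0,0,0,-1],
    [-0.34,0,0,0,-1],
    [-0.36,0,0,0,-1],
    [-0.36,0,0,0,-1],
    [-0.36,0,0,0,-1],
    [-0.36,0,-0.15,0,-1],
    [-0.36,0,-0.15,0,-1],
    [-0.36,0,-0.15,0,-1]
  ]
}}

```text
clock: 11.15
eef_pos: [0.5182, -0.0418, 0.0737]
tool_rot: [0.789, 0.614, 0.0, 0.0]
ft_force: [-0.7, 0.0, 0.1]
grip_width: 0.0004
```

```bash
python3 look2.py 7
```

```text
cap px [285.66 233.85] 179 st 0.0425 0.0012
pos [ 0.5178 -0.0417  0.0733] st -0.0007 -0.0088 shift/0.1 [ 0.087  0.007 -0.267] yaw 75.74 want 75.53 F [-0.51 -0.27 -0.72] w 0.0001 t 11.2
```

Call:
{"name": "carry_out", "arguments": {
  "moves": [
    [0,0,-0.5,0,-1],
    [0,0,-0.9,0,-1],
    [0.5,0,-1,0,-1],
    [1,0,-1,0,-1],
    [1,0,-1,0,-1]
  ]
}}

```text
clock: 11.7
eef_pos: [0.5441, 0.0603, 0.1738]
tool_rot: [0.787, 0.617, 0.001, -0.0]
ft_force: [-0.3, -0.2, 0.1]
grip_width: 0.0002
```

Call:
{"name": "carry_out", "arguments": {
  "moves": [
    [0.5,-0.3,0,0,-1],
    [1,-0.6,0,0,-1],
    [1,-0.8,0,0,-1]
  ]
}}

```text
clock: 12.0
eef_pos: [0.4896, 0.1747, 0.1726]
tool_rot: [0.789, 0.615, -0.0, -0.0]
ft_force: [0.1, 0.3, -0.7]
grip_width: 0.0002
```

```bash
python3 look.py 8 0.0
```

```text
tube [ 0.52523871 -0.03513178 -0.22026   ] 110.08725262654082 (np.float64(0.004827464114714758), np.float64(-0.0005427430555463587), np.float64(1.8500316070230107))
pos [0.4865 0.174  0.1725] st -0.0849 0.1923 shift/0.1 [-1.929  0.834  0.725] yaw 76.07 want 75.53 F [-0.32 -0.71 -0.23] w 0.0001 t 12.1
```

View pics/t8.png

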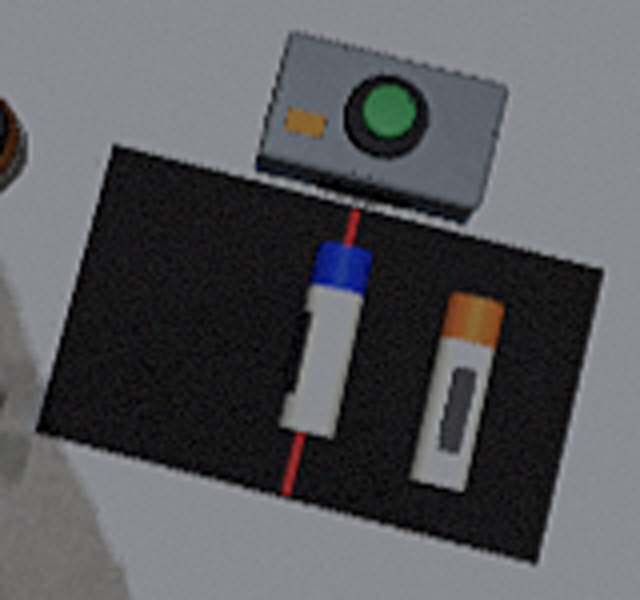

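View pics/s8.png

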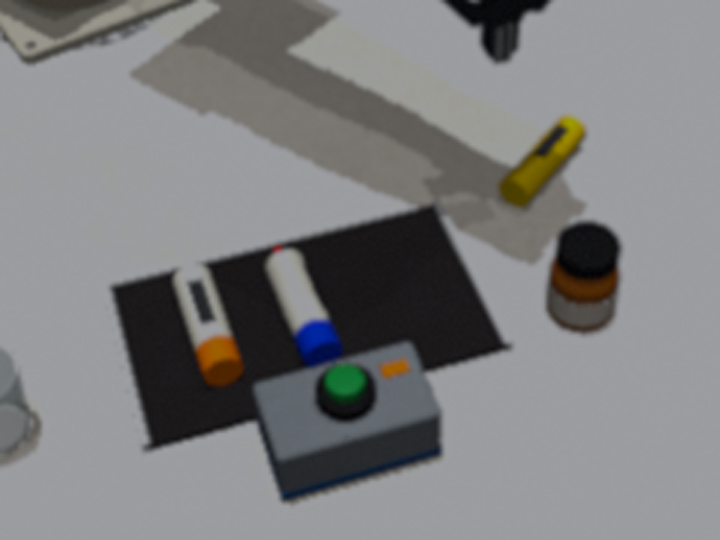

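The tube lies at y ≈ −0.5 mm, x ≈ +5 mm and about 2° off parallel, straddling the line. The orange tube, jar and beaker look unmoved. Now the button.

Call:
{"name": "carry_out", "arguments": {
  "moves": [
    [-0.4,0.4,0,0,-1],
    [-0.8,0.8,0,0,-1],
    [-1,1,0,0,-1],
    [-1,1,0,0,-1]
  ]
}}

```text
clock: 12.5
eef_pos: [0.5643, 0.0451, 0.1728]
tool_rot: [0.791, 0.611, -0.001, 0.001]
ft_force: [0.3, -0.6, 0.2]
grip_width: -0.0003
```

Call:
{"name": "carry_out", "arguments": {
  "moves": [
    [-0.4,0.4,0,0,-1],
    [-0.8,0.8,0,0,-1],
    [-0.93,1,0.2,0,-1],
    [-0.93,1,0.4,0,-1],
    [-0.93,1,0.4,0,-1]
  ]
}}

```text
clock: 13.0
eef_pos: [0.6335, -0.0656, 0.1291]
tool_rot: [0.79, 0.613, -0.003, -0.003]
ft_force: [-0.2, -0.5, -0.7]
grip_width: -0.0001
```

```bash
python3 go.py 0.1225 0 0.104
```

```text
pos [ 0.6335 -0.0656  0.1291] st 0.1173 -0.003 shift/0.1 [0.03  0.054 0.251] yaw 75.62 want 75.53 F [-0.21 -0.54 -0.69] w -0.0001 t 13.0
```

Call:
{"name": "carry_out", "arguments": {
  "moves": [
    [0.01,0.02,0.1,0,-1],
    [0.01,0.02,0.2,0,-1],
    [0.01,0.02,0.2,0,-1]
  ]
}}

```text
clock: 13.3
eef_pos: [0.6374, -0.0627, 0.1128]
tool_rot: [0.789, 0.615, -0.001, -0.001]
ft_force: [-0.9, 0.3, 0.3]
grip_width: -0.0001
```

```bash
python3 go.py 0.1225 0 0.096;python3 look2.py 9
```

```text
pos [ 0.6374 -0.0627  0.1128] st 0.1203 0.0008 shift/0.1 [-0.008  0.022  0.168] yaw 75.85 want 75.53 F [-0.94  0.32  0.32] w -0.0001 t 13.3
cap px [283.93 238.33] 46 st 0.0536 -0.0062
pos [ 0.6378 -0.0628  0.1137] st 0.1208 0.0008 shift/0.1 [-0.002 -1.208  0.138] yaw 75.84 want 75.53 F [ 0.42 -0.22  0.88] w 0.0002 t 13.35
```

View pics/s9.png

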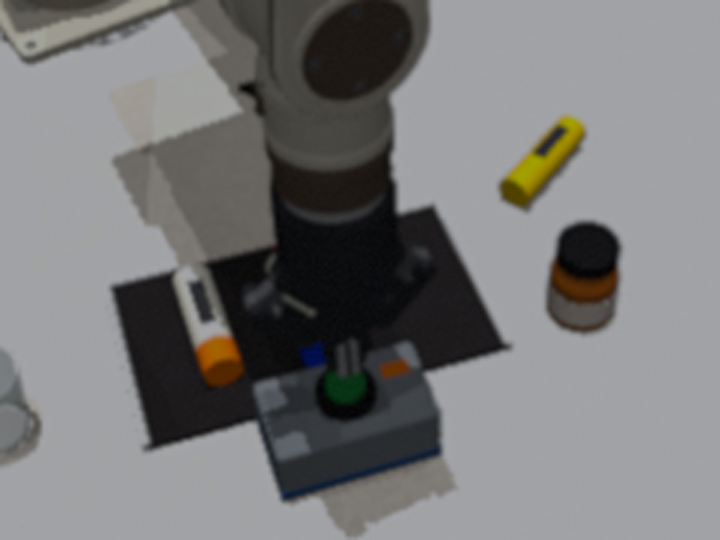

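The tip is over the button (345,385 zoom) and the blue cap still shows beside the housing at (313,353). Pressing now.

Call:
{"name": "carry_out", "arguments": {
  "moves": [
    [0,0.01,0.05,0,-1],
    [0,0.01,0.1,0,-1],
    [0,0.01,0.13,0,-1],
    [0,0.01,0.13,0,-1],
    [0,0.01,0.13,0,-1]
  ]
}}

```text
clock: 13.85
eef_pos: [0.6395, -0.0637, 0.1013]
tool_rot: [0.789, 0.614, 0.0, -0.0]
ft_force: [-1.2, 1.4, 1.1]
grip_width: -0.0
```

Call:
{"name": "carry_out", "arguments": {
  "moves": [
    [0,0,0.02,0,-1],
    [0,0,0.04,0,-1],
    [0,0,0.04,0,-1]
  ]
}}

```text
clock: 14.15
eef_pos: [0.6396, -0.0638, 0.0972]
tool_rot: [0.789, 0.614, 0.0, 0.0]
ft_force: [-0.9, 1.5, 5.0]
grip_width: -0.0001
```

Call:
{"name": "carry_out", "arguments": {
  "moves": [
    [0,0,0.015,0,-1],
    [0,0,0.02,0,-1],
    [0,0,0.02,0,-1],
    [0,0,0.02,0,-1],
    [0,0,0.02,0,-1]
  ]
}}

```text
clock: 14.65
eef_pos: [0.6396, -0.0638, 0.0961]
tool_rot: [0.789, 0.614, 0.0, 0.0]
ft_force: [-2.0, 2.0, 7.9]
grip_width: 0.0002
```

Call:
{"name": "carry_out", "arguments": {
  "moves": [
    [0,0,0.01,0,-1],
    [0,0,0.01,0,-1],
    [0,0,0.01,0,-1]
  ]
}}

```text
clock: 14.95
eef_pos: [0.6397, -0.0638, 0.096]
tool_rot: [0.789, 0.614, 0.001, 0.0]
ft_force: [-4.1, 1.1, 11.9]
grip_width: 0.0
```

Call:
{"name": "carry_out", "arguments": {
  "moves": [
    [0,0,-0.2,0,-1],
    [0,0,-0.5,0,-1],
    [0,0,-0.9,0,-1],
    [0,0,-1,0,-1]
  ]
}}

```text
clock: 15.35
eef_pos: [0.6416, -0.0645, 0.1985]
tool_rot: [0.789, 0.614, 0.003, 0.003]
ft_force: [0.7, -0.5, 0.7]
grip_width: 0.0001
```

Call:
{"name": "carry_out", "arguments": {
  "moves": [
    [0.5,-0.5,0,0,-1],
    [1,-1,0,0,-1],
    [1,-1,0,0,-1],
    [1,-1,0,0,-1]
  ]
}}

```text
clock: 15.75
eef_pos: [0.564, 0.0612, 0.1931]
tool_rot: [0.788, 0.616, -0.001, -0.001]
ft_force: [0.8, -0.2, 0.3]
grip_width: -0.0001
```

Call:
{"name": "carry_out", "arguments": {
  "moves": [
    [0.5,-0.5,0,0,-1],
    [1,-1,0,0,-1],
    [1,-1,0,0,-1],
    [1,-1,0,0,-1]
  ]
}}

```text
clock: 16.15
eef_pos: [0.4926, 0.1821, 0.1933]
tool_rot: [0.787, 0.616, -0.001, -0.001]
ft_force: [0.3, -0.1, 0.3]
grip_width: -0.0002
```

```bash
python3 look.py 10 0.0; python3 look2.py 11; python3 - <<'E'
from meas import *
im=cv2.imread('pics/t10.png')
print(np.abs(im[:110,:].astype(int)-cv2.imread('pics/t8.png')[:110,:]).max())
E
```

```text
tube [ 0.52498905 -0.03500178 -0.22112191] 110.1224649859944 (np.float64(0.004553235688579052), np.float64(-0.00047925659150263583), np.float64(1.8006476781188443))
pos [0.4947 0.1793 0.1935] st -0.0783 0.1995 shift/0.1 [-1.998  0.771  0.937] yaw 75.86 want 75.53 F [ 0.41 -0.18  0.4 ] w -0.0003 t 16.25
cap px [285.72 233.81] 186 st 0.0424 0.0013
pos [0.4952 0.1786 0.1935] st -0.0777 0.1989 shift/0.1 [-1.991  0.768  0.938] yaw 75.76 want 75.53 F [ 0.65 -0.59 -0.13] w 0.0001 t 16.3
16
```

View pics/t10.png

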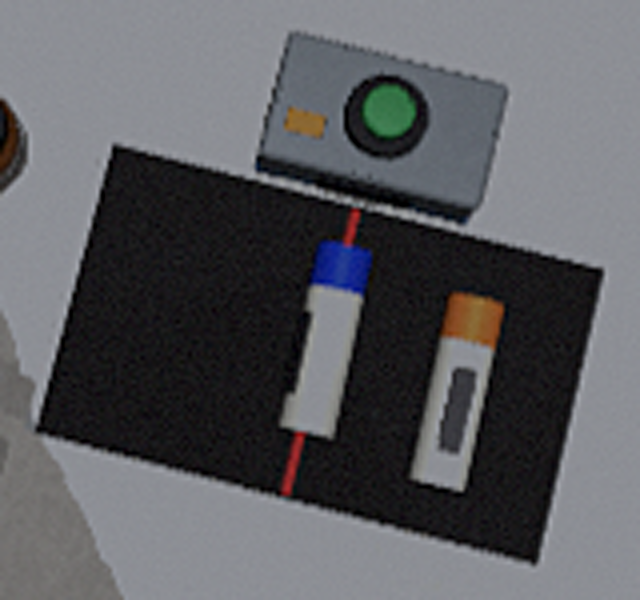

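View pics/s10.png

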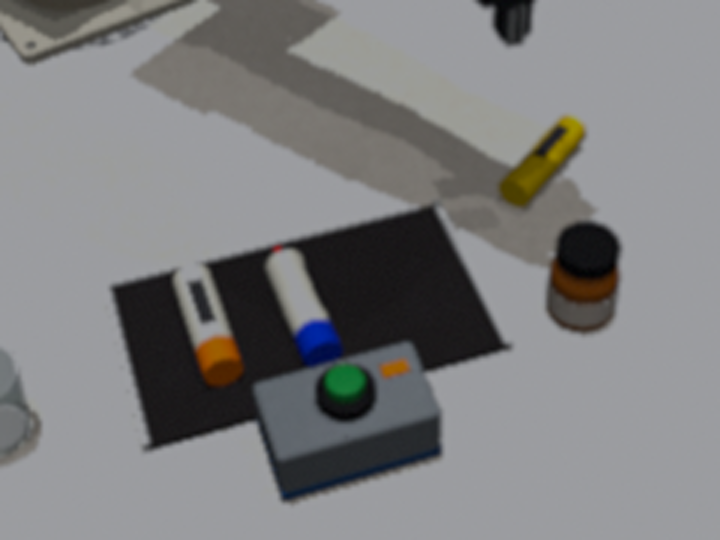

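The tube is unchanged on the line at (343,340), and the button is up at (390,110), the same as before the press. The orange tube, jar and beaker are in place and the robot is clear. I'm handing in.

```bash
python3 -c "
from workcell import order; print(order.job_done())"
```

```text
the job is handed in; nothing more can be done
None
```

I rolled the blue tube onto the red line in four fingertip strokes from on top, each pressing with about 6–12 N. I then pressed the green button down and backed the arm well clear. I handed the job in at about 16.3 s of robot time; it gives no verdict.

- **Blue tube:** the top camera puts it about 0.5 mm off the line sideways, 4.5 mm from the line's middle lengthwise and 1.8° off parallel. Readings before and after the button press agree within 0.3 mm.
- **Roll:** the tube travelled about 77 mm with the tip moving about twice as far, as expected for rolling. That is roughly 5 rad of turn.
- **Button:** the fingertip went down about 6 mm, to where the force rose from 5 N to 12 N with almost no further travel. In the pictures afterwards the button looks the same as before the press.
- **Orange tube, jar and beaker:** all three look unmoved in the last pictures. I compared them by eye and did not measure them again.

**Disagreement:** the tube fit in the scene camera disagreed with the top camera by up to 19 mm along the line, probably because the reader housing hid part of the view. I used the top camera for positions and the scene camera only to track the blue cap between strokes.

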